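Draw a display stand's upright down with a tapered drift

ROBOT

A 6-joint arm with a two-finger parallel gripper is mounted at the origin on the work surface. World frame = base frame: x ahead of the robot, y to its left, z up, the work surface at z = 0. Lengths are in m, angles in rad, forces in N, time in s.
With the tool pointing down it reaches from about 0.275 to 0.75 m from the base axis. Payload 10.2 kg.
Tool frame: the origin (TCP) lies between the finger pads; the fingertips stand 14 mm ahead of it and the grasp point (between the pads) lies 5 mm behind it; z points along the fingers, y is the line along which they close (so a half turn about z gives the same grasp; the last joint's range is limited). The gripper opens to 88 mm and grips with 3 to 60 N. Pads are 18 mm wide; open, the fingers measure 123 mm over their backs; the gripper's body (75 mm by 187 mm) begins 45 mm behind the grasp point.
Start: joints at [-1.493, 0.313, 1.498, -0, 1.331, -0.223], TCP at [0.156, -0.501, 0.253] pointing down, gripper open.
Joint ranges: [-2.94, 2.94], [-0.97, 2.17], [0.19, 2.56], [-1.23, 4.37], [0.02, 3.11], [-2.88, 2.88]. Speed limits (rad/s): [2.39, 2.39, 3.01, 3.14, 3.14, 3.14].

INTERFACE

Orientations are given as a rotation vector (axis times angle).
In Python, from bench import arm gives the robot as it stands.
- The arm moves only by the tool play_rows, never from a script. Its argument "commands" is a list of rows, each a list of 7 numbers: the gripper command: -1 is shut, 1 is fully open, values between are in proportion, then the shift along the world's x, y, z scaled (see below), then the turn, a rotation vector about the world's x, y, z scaled (see below). A call has 1 to 10 rows; each row shifts and turns the commanded pose from where the row before left it; what a row does not reach is not made up. The controller multiplies each number of a shift by 30 cm and each number of a turn by pi rad. A row lasts 1/10 s, in which the tool goes at most 50 mm and 8.59 degrees, less where a joint would pass 70% of its speed; a pose out of reach is approached as far as the arm can. A call with a number of a shift or a turn outside -1 to 1 is refused whole. A call with a gripper value outside its range is refused whole. The fingers move at their own pace and stop on an object; "squeeze" is the grip in N (left out, the last holds). Time passes only in rows, so rows that do not move let the fingers close. It gives the time, the measured TCP pose, the force, the opening and the grip force at its end, in the units of the state.
- arm.observe(): the state, without advancing time (a new reading comes with each control period).
- arm.grab_frame(name): name is "scene" or "top"; returns the picture (420x560x3 uint8, red, green, blue); there is no depth.
- arm.calibration(name): a dict with "vfov" (degrees; the focal length in pixels is half the picture's height over the tangent of half this angle, whatever the lens; pixels are square), "cx", "cy" (the principal point, pixels), "extrinsics" (4x4, takes a point from camera to world coordinates). Camera axes: x right, y down, z forward; pixel columns grow to the right and rows downward; lengths in m; the calibration is good to about 2 mm. A picture is of the moment at which its call begins. calibration takes no time and is no camera call.
- arm.close_job(): hands the job in; it is judged then, once.
Trained networks look in the newest picture that a camera, given by its name, has taken for a name from the list of things; names that differ only in an ending like _2 or _b are one class to them, and where a whole thing is asked for, a point or a joint stands for the part that bears it (a point fixed in the world has none). Each returns a list of dicts, best first, with "p" (0 to 1); they miss things now and then, are a little off and sometimes report something else, mostly with a low value. They report only what shows in the picture. A call takes as long as a camera call.
- arm.search_frame(camera, name): "box" ([left, top, right, bottom] in pixels, round what is visible of it).
- arm.regions_of(camera, name): "mask" (420x560 bool, what is visible of it) and "box" ([left, top, right, bottom] in pixels, round what is visible of it).
The state is a dict: "clock": time; "joints": joint angles; "qvel": joint speeds; "joint_torque": joint torques, N m; "position": TCP position; "ee_rot": TCP orientation; "contact_force": force on the tool from outside, world axes, zero at the start; "moment": the same for the moment, N m; "finger_gap": finger opening in m; "gripper_force": force on a finger pad.
Only numpy, scipy, OpenCV 4.12 (cv2) and the standard library are available. Lean on these libraries where they do the work, as an engineer would, in place of code of your own. Each camera call takes 0.05 s, during which the arm holds its last target. There are 200 camera calls.

TASK

The upright of the red printing board's stand sits too high, its hole out of line with those in the foot: pick up the tapered metal drift from its rest, start it tip first through the brass-studded cheek of the foot and the upright's hole, and press it on until the face of its red head bears fully home on that cheek and the upright is drawn down into line. Finish with a firm steady push of about 25 N on the seated head to be sure it is tight, without ramming it, then let go. Keep the robot off the upright and its round board, and leave the print block, ink bottle and stone seal where they are.

Things in the scene. Friction and masses are not known exactly. Their poses are not given: they have to be found in the camera images.
- foot: Fixed wooden foot. Base 150 x 120 x 15 mm (x, y, z); on it two upright cheeks 74 mm wide (x), 22 mm thick, top at z 105, outer faces at y -38 and +38 mm, 32 mm slot between. Each has a 22.4 mm round through hole on the axis x 0, z 75 mm, along y. Origin: middle of the underside. The drift goes in along +y, through the -y cheek, which has 4 brass studs. Yaw varies.
- entry (a point): Centre of the hole on the outer face of the brass-studded cheek (0, -38, 75 mm in the foot's frame); axes as the foot's: +y points into the hole.
- exit (a point): Centre of the hole on the outer face of the other cheek (0, 38, 75 mm in the foot's frame).
- upright_height (a joint): Height (m) of the upright above its place in line. It is a plate 50 mm wide, 30 mm thick (foot y -15 to 15) sliding up and down between the cheeks, with a 22.4 mm hole, in line with theirs at 0. A springy pad holds it 7.5 to 10.5 mm too high; about 10 N presses it into line, and it springs back. With the drift fully in it reads 1 to 3 mm (clearance). Above the cheeks it is 40 x 18 mm.
- upright_hole (a point): Centre of the upright's hole on its face towards the brass-studded cheek (foot y = -15 mm); it rises and falls with the upright.
- upright: The stand's pale upright and the round red printing board it carries: 90 mm diameter, 16 mm thick, standing on edge in the foot's x-z plane above the cheeks. Origin and axes are the foot's, raised with the upright: the disc's centre lies 158 mm above this origin, its top 203 mm. Keep the robot off.
- drift: Tapered smooth metal drift with a red head, 185 mm, about 0.16 kg. +x runs along it to the tip. Origin: on the axis at the front face of the head. Head: 30 mm diameter, x -30 to 0, flat end. Shank: 20 mm diameter, x 0 to 80. Taper: 20 mm at x 80 to 7 mm at the tip, x 155. Balance near x 35. Lies level in its rest, axis 40 mm above the table, tip towards the stand's side.
- drift_tip (a point): Point of the drift, on its axis, 155 mm from its origin.
- rest: Fixed dark wooden rest, base 100 x 60 x 12 mm, with two V-notched bars 8 mm thick (along x), tops 44 mm above the table; they carry the drift's shank at 5 and 75 mm from its head, leaving 62 mm of bare shank between to grip from above. Origin: middle of the underside; x along the drift.
- print_block: Bystander: loose flat carved block 70 x 100 x 18 mm.
- ink_bottle: Bystander: red bottle with yellow cap, 40 mm diameter, 110 mm tall, standing.
- seal: Bystander: stone seal, 34 x 34 mm, 63 mm tall.

How it is judged:
By the outcome, as a careful person would: the job done as asked, in the order asked, and still so for the second after the job is handed in, with the robot touching nothing.
It also fails if it takes over 64 s, if anything falls off the work surface, if the arm or the gripper's body presses on something with over 40 N, if the wrist force passes 120 N, or if a joint passes its speed limit or range.

## Working session

There is one attempt and no reset: what is moved stays moved. The work goes in short steps, Python scripts to look and compute and a tool call to move; the robot and the scene stay as the last step left them, time stands still between calls to the robot, and variables do not carry over. Pictures are saved under pics/ and viewed, at most 10 in all, crops included, and the job is handed in when it is done.

Besides the shell and the picture viewer there is one more tool, called by a JSON object that holds its "method" and its "body". play_rows: Moves the arm, as the interface text tells. Its arguments: {"type":"object","properties":{"commands":{"type":"array"},"squeeze":{"type":"number"}},"required":["commands"]}

```bash
mkdir -p pics; ls; python3 - <<'E'
from bench import arm
import cv2, numpy as np
for n in ("scene","top"):
    im=arm.grab_frame(n); cv2.imwrite(f"pics/{n}0.png",im[:,:,::-1])
    c=arm.calibration(n); print(n,c["vfov"],c["cx"],c["cy"]); print(np.round(c["extrinsics"],4).tolist())
    for t in ("foot","upright","drift","rest","drift_tip","entry","print_block","ink_bottle","seal"):
        r=arm.search_frame(n,t); print(t,[(round(d["p"],2),np.round(d["box"]).tolist()) for d in r[:2]])
o=arm.observe(); print(o)
E
```

```text
pics
scene 46.16034141191099 277.66050254752724 210.5175921446682
[[0.8212, 0.4389, -0.3647, 0.9547], [0.5705, -0.6431, 0.5108, -0.5234], [-0.0104, -0.6275, -0.7786, 0.905], [0.0, 0.0, 0.0, 1.0]]
foot [(0.9, [240.0, 132.0, 316.0, 234.0])]
upright []
drift [(0.76, [213.0, 271.0, 277.0, 343.0]), (0.27, [260.0, 135.0, 296.0, 194.0])]
rest [(0.74, [220.0, 291.0, 268.0, 346.0]), (0.52, [209.0, 269.0, 278.0, 346.0])]
drift_tip [(0.62, [213.0, 274.0, 275.0, 347.0]), (0.4, [238.0, 131.0, 318.0, 233.0])]
entry [(0.7, [259.0, 135.0, 293.0, 197.0]), (0.59, [239.0, 131.0, 318.0, 233.0])]
print_block [(0.71, [153.0, 266.0, 211.0, 316.0])]
ink_bottle [(0.92, [368.0, 143.0, 387.0, 176.0])]
seal [(0.83, [300.0, 110.0, 317.0, 132.0]), (0.35, [240.0, 134.0, 318.0, 234.0])]
top 54.67657221855479 279.6574784505626 210.0308421526304
[[-0.0071, -0.99, 0.1406, 0.4304], [-0.9997, 0.0105, 0.0233, 0.0341], [-0.0246, -0.1404, -0.9898, 0.924], [0.0, 0.0, 0.0, 1.0]]
foot [(0.7, [232.0, 199.0, 294.0, 268.0])]
upright [(0.89, [252.0, 199.0, 269.0, 251.0]), (0.37, [232.0, 197.0, 294.0, 268.0])]
drift [(0.89, [345.0
[... 404 characters left out ...]
61.0, 282.0])]
{'clock': 1.0, 'joints': array([-1.49339823e+00,  3.12906753e-01,  1.49769390e+00,  1.30584141e-05,
        1.33097374e+00, -2.23410932e-01]), 'qvel': array([ 0.000766  , -0.00108063, -0.0004845 ,  0.00097718, -0.00066341,
        0.00033359]), 'joint_torque': array([ 1.77424612e-03, -4.02115881e+01, -2.52411711e+01,  6.94977399e-02,
        3.20249470e-02, -6.11275084e-06]), 'position': array([ 0.15554083, -0.50144589,  0.25271902]), 'ee_rot': array([3.10610761e+00, 4.70722561e-01, 1.77804465e-05]), 'contact_force': array([ 0.18664981, -0.0527735 ,  0.23844789]), 'moment': array([-0.03190333, -0.08792117,  0.00262956]), 'gripper_force': 0.0, 'finger_gap': 0.08817023373760031}
```

```bash
python3 - <<'E'
import cv2,numpy as np
a=cv2.imread("pics/scene0.png")[90:360,140:400]; b=cv2.imread("pics/top0.png")[140:300,120:440]
cv2.imwrite("pics/sc.png",cv2.resize(a,None,fx=2.2,fy=2.2,interpolation=3)[:600]); cv2.imwrite("pics/tc.png",cv2.resize(b,None,fx=2.5,fy=2.5,interpolation=3))
E
```

```text
(no output)
```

View pics/sc.png

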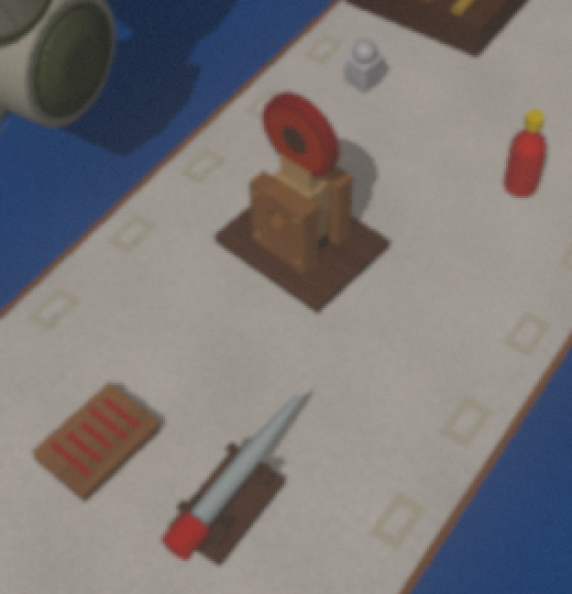

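View pics/tc.png

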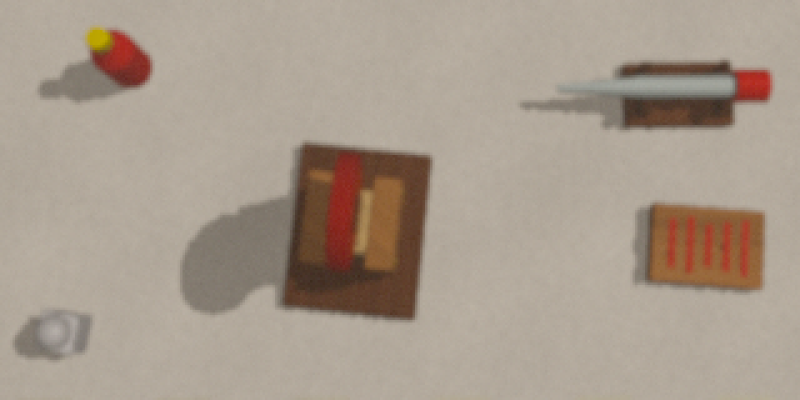

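The scene view shows the foot with its stand at about (275,185) full-frame, the studded cheek facing the drift, and the drift from its red head (222,333) to its tip (282,268). The top view shows the foot centred near (263,233). The drift there runs from its tip (343,175) to its head (428,174), pointing to +y. Next I fit the poses by silhouette.

```bash
cat > h.py <<'E'
import numpy as np, cv2
from bench import arm
from scipy.optimize import minimize
C={n:arm.calibration(n) for n in ("scene","top")}
def proj(n,P):
    c=C[n]; E=np.array(c["extrinsics"]); p=(np.asarray(P)-E[:3,3])@E[:3,:3]
    f=210/np.tan(np.radians(c["vfov"]/2)); return np.c_[c["cx"]+f*p[:,0]/p[:,2], c["cy"]+f*p[:,1]/p[:,2]]
S=8
def render(n,parts):
    m=np.zeros((420,560),np.uint8)
    big=np.zeros((420*4,560*4),np.uint8)
    for P in parts:
        q=cv2.convexHull(((proj(n,P)+.5)*4*16).astype(np.int32)); cv2.fillPoly(big,[q],255,shift=4)
    return cv2.resize(big,(560,420),interpolation=cv2.INTER_AREA)/255.
def box(x0,x1,y0,y1,z0,z1): return np.array([[x,y,z] for x in(x0,x1) for y in(y0,y1) for z in(z0,z1)])/1e3
def cyl(a0,a1,r0,r1,ax):
    t=np.linspace(0,2*np.pi,40); c,s=np.cos(t),np.sin(t)
    r=[np.array([np.full(40,a),rr*c,rr*s]).T for a,rr in((a0,r0),(a1,r1))]; P=np.vstack(r)/1e3
    return P if ax==0 else P[:,[1,0,2]]
def place(parts,x,y,yaw,z=0,pitch=0):
    c,s=np.cos(yaw),np.sin(yaw); R=np.array([[c,-s,0],[s,c,0],[0,0,1]])
    cp,sp=np.cos(pitch),np.sin(pitch); R=R@np.array([[cp,0,-sp],[0,1,0],[sp,0,cp]])  # pitch up +
    return [p@R.T+[x,y,z] for p in parts]
DR=[cyl(-30,0,15,15,0),cyl(0,80,10,10,0),cyl(80,155,10,3.5,0)]
FT=[box(-75,75,-60,60,0,15),box(-37,37,-38,-16,15,105),box(-37,37,16,38,15,105)]
def UP(h): return [cyl(-8,8,45,45,1)+[0,0,.158+h],box(-20,20,-9,9,105,130)+[0,0,h],box(-25,25,-15,15,20,105)+[0,0,h]]
def cost(ms,mk):
    def f(p):
        e=0
        for n,m in ms.items():
            r=render(n,mk(p)); e+=np.abs(r-m).sum()/m.sum()
        return e
    return f
def fit(ms,mk,x0,step):
    x0=np.array(x0,float); sim=np.vstack([x0]+[x0+np.eye(len(x0))[i]*step[i] for i in range(len(x0))])
    r=minimize(cost(ms,mk),x0,method="Nelder-Mead",options=dict(initial_simplex=sim,xatol=1e-4,fatol=1e-5,maxiter=300)); return r.x,r.fun
E
cat > fit1.py <<'E'
from h import *
ft={};dr={}
for n in("scene","top"):
    b=cv2.imread(f"pics/{n}0.png"); hsv=cv2.cvtColor(b,cv2.COLOR_BGR2HSV)
    arm.grab_frame(n)
    s=(hsv[...,1]>75).astype(np.uint8); bx=(225,115,330,245) if n=="scene" else (222,188,304,278)
    m=np.zeros_like(s); m[bx[1]:bx[3],bx[0]:bx[2]]=s[bx[1]:bx[3],bx[0]:bx[2]]
    k,l,st,_=cv2.connectedComponentsWithStats(m); i=1+np.argmax(st[1:,4]); ft[n]=(l==i).astype(float)
    r=arm.regions_of(n,"drift"); dr[n]=r[0]["mask"].astype(float); print(n,r[0]["p"],dr[n].sum(),ft[n].sum(),st[i])
    b[ft[n]>0]=b[ft[n]>0]//2+[120,0,0]; b[dr[n]>0]=b[dr[n]>0]//2+[0,120,0]; cv2.imwrite(f"pics/m_{n}.png",b)
mk=lambda p:place(FT+UP(p[3]),p[0],p[1],p[2])
for w in("both","scene","top"):
    sel=lambda d:{k:v for k,v in d.items() if w in("both",k)}
    print(w,"foot",*fit(sel(ft),mk,[.43,.06,-.08,.009],[.02,.02,.08,.003]))
    print(w,"drift",*fit(sel(dr),lambda p:place(DR,p[0],p[1],p[2],.04),[.52,-.22,1.57],[.02,.02,.1]))
E
python3 fit1.py
```

```text
scene 0.7 936.0 3692.0 [ 239  132   77   98 3692]
top 0.9 754.0 3349.0 [ 233  198   59   69 3349]
both foot [ 0.51179857  0.09476268 -0.12348626  0.00681038] 0.20072338328636874
both drift [-0.07775644  0.9939308   2.0265615 ] 2.0
scene foot [ 0.51067181  0.09581444 -0.19063888  0.00539529] 0.11583285535232513
scene drift [-0.02444444  1.03407407  2.99592593] 1.0
top foot [ 0.51082747  0.09526683 -0.15390024  0.00642997] 0.07298988869958255
top drift [ 0.6322299  -0.23892676  1.56662281] 0.0786186092474125
```

```bash
cat > fit2.py <<'E'
exec(open("fit1.py").read().split("mk=lambda")[0])
mk=lambda p:place(FT+UP(p[3]),p[0],p[1],p[2])
for w in("both","scene","top"):
    sel=lambda d:{k:v for k,v in d.items() if w in("both",k)}
    for y in(-.2,-.1,0): print(w,"foot",*fit(sel(ft),mk,[.51,.07,y,.009],[.01,.02,.05,.003]))
    print(w,"drift",*fit(sel(dr),lambda p:place(DR,p[0],p[1],p[2],.04),[.63,-.24,1.57],[.01,.01,.1]))
P=(.511,.072,-.10,.009)
out=[]
for n in("scene","top"):
    b=cv2.imread(f"pics/{n}0.png"); x,y=(225,115) if n=="scene" else (215,183)
    b=cv2.resize(b,None,fx=4,fy=4,interpolation=3)
    for q in mk(P): 
        cv2.polylines(b,[cv2.convexHull(((proj(n,q)+.5)*4).astype(np.int32))],1,(0,255,0),1)
    cs,_=cv2.findContours(cv2.resize(ft[n],None,fx=4,fy=4,interpolation=0).astype(np.uint8),0,1); cv2.drawContours(b,cs,-1,(255,0,0),1)
    out.append(b[y*4:y*4+500,x*4:x*4+400])
cv2.imwrite("pics/ov.png",np.hstack(out))
E
python3 fit2.py
```

```text
scene 0.6 958.0 3692.0 [ 239  132   77   98 3692]
top 0.68 815.0 3349.0 [ 233  198   59   69 3349]
both foot [ 0.50989361  0.0951372  -0.13488306  0.00581892] 0.19500752143340674
both foot [ 0.51238657  0.09490388 -0.12228383  0.00992697] 0.20954719592499405
both foot [ 0.51292711  0.09464699 -0.12063813  0.01129784] 0.21744128673876584
both drift [ 0.63395023 -0.24115143  1.57443622] 0.2492371758698741
scene foot [ 0.50967159  0.09583413 -0.18170655  0.00778427] 0.1244025237397234
scene foot [ 0.50925912  0.09628941 -0.08737931  0.00801865] 0.13828309221846918
scene foot [ 0.51156931  0.09454794 -0.02938375  0.01033976] 0.1579589148768933
scene drift [ 0.63417427 -0.24065669  1.56789961] 0.06990871505178271
top foot [ 0.51016019  0.09543419 -0.1665486   0.0079291 ] 0.08084590659195895
top foot [ 0.51219936  0.09464838 -0.11984837  0.00960708] 0.0670565986920298
top foot [ 0.51154646  0.09400416 -0.11276434  0.0120365 ] 0.06851679459481612
top drift [ 0.63170039 -0.2389227   1.56404413] 0.12501864549500782
```

View pics/ov.png

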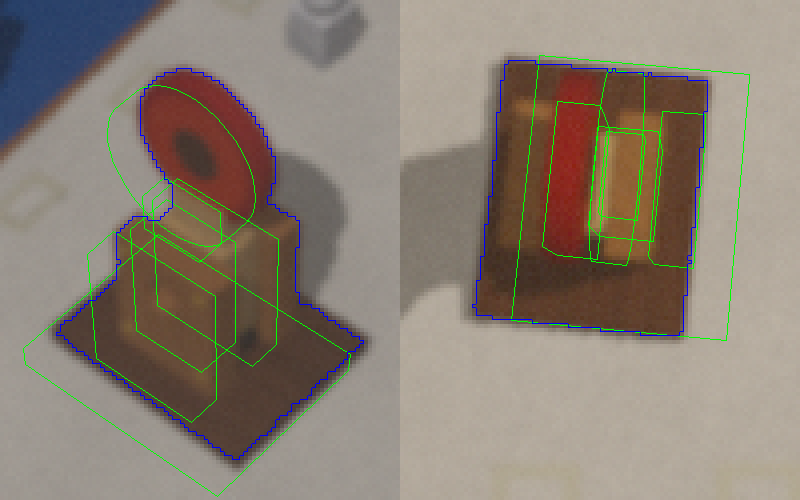

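Blue outlines trace the stand in both views, and my drawn guess was 25 mm off in y. I refit with a smoother cost.

```bash
cat >> h.py <<'E'
def cost(ms,mk):
    B={n:cv2.GaussianBlur(m,(0,0),1.2) for n,m in ms.items()}
    def f(p): return sum(((cv2.GaussianBlur(render(n,mk(p)),(0,0),1.2)-b)**2).sum()/b.sum() for n,b in B.items())
    return f
E
cat > fit3.py <<'E'
exec(open("fit1.py").read().split("mk=lambda")[0])
mk=lambda p:place(FT+UP(p[3]),p[0],p[1],p[2])
for w in("both","scene","top"):
    sel=lambda d:{k:v for k,v in d.items() if w in("both",k)}
    print(w,"foot",*min((fit(sel(ft),mk,[.51,.095,y,.009],[.01,.01,.05,.003]) for y in(-.18,-.12,-.06)),key=lambda r:r[1]))
    print(w,"drift",*fit(sel(dr),lambda p:place(DR,p[0],p[1],p[2],.04),[.633,-.24,1.57],[.01,.01,.05]))
P=fit(ft,mk,[.511,.095,-.11,.009],[.005,.005,.03,.003])[0];print(P)
out=[]
for n in("scene","top"):
    b=cv2.imread(f"pics/{n}0.png"); x,y=(225,115) if n=="scene" else (215,183)
    b=cv2.resize(b,None,fx=4,fy=4,interpolation=3)
    for q in mk(P): cv2.polylines(b,[cv2.convexHull(((proj(n,q)+.5)*4).astype(np.int32))],1,(0,255,0),1)
    out.append(b[y*4:y*4+500,x*4:x*4+400])
cv2.imwrite("pics/ov2.png",np.hstack(out))
E
python3 fit3.py
```

```text
scene 0.92 899.0 3692.0 [ 239  132   77   98 3692]
top 0.96 715.0 3349.0 [ 233  198   59   69 3349]
both foot [ 0.51047549  0.09516829 -0.11203138  0.00468891] 0.06680183256077663
both drift [ 0.63323089 -0.2401022   1.57012903] 0.03412238807028527
scene foot [ 0.50939278  0.09713879 -0.16202931  0.00065027] 0.043399196731746595
scene drift [ 0.63380088 -0.24113786  1.57065717] 0.005671966831717042
top foot [ 0.5111771   0.09437937 -0.10905321  0.01221268] 0.015613772908646604
top drift [ 0.63160883 -0.23927515  1.56542007] 0.012273896383745547
[ 0.51049937  0.09539287 -0.12513124  0.0021343 ]
```

View pics/ov2.png

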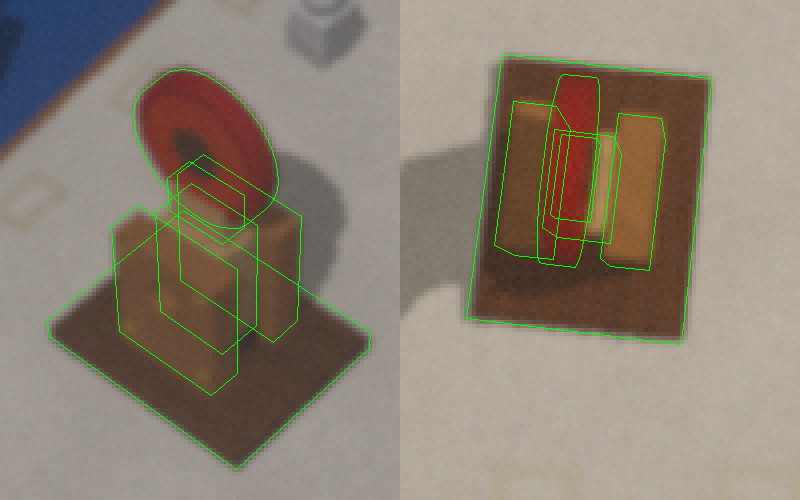

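The overlay now matches in both views: foot ≈ (0.511, 0.095), yaw −0.112; entry ≈ (0.5065, 0.057, 0.075); drift origin ≈ (0.633, −0.240) pointing to +y. Moving above the drift.

{"method": "play_rows", "body": {"commands": [[1,0.133,0.08,-0.026,0,0,0.034],[1,0.133,0.08,-0.026,0,0,0.034],[1,0.133,0.08,-0.026,0,0,0.034],[1,0.133,0.08,-0.026,0,0,0.034],[1,0.133,0.08,-0.026,0,0,0.034],[1,0.133,0.08,-0.026,0,0,0.034],[1,0.133,0.08,-0.026,0,0,0.034],[1,0.133,0.08,-0.026,0,0,0.034],[1,0.133,0.08,-0.026,0,0,0.034],[1,0.133,0.08,-0.026,0,0,0.034]]}}

```text
clock: 2.6
position: [0.5561, -0.2601, 0.1744]
ee_rot: [2.429, 1.992, -0.0]
contact_force: [-0.1, -0.3, -0.1]
finger_gap: 0.088
gripper_force: 0.0
```

{"method": "play_rows", "body": {"commands": [[1,0.133,0.08,-0.026,0,0,0.034],[1,0.133,0.08,-0.026,0,0,0.034],[1,0,0,0,0.042,0,0],[1,0,0,0,0.042,0,0],[1,0,0,0,0,0,0],[1,0,0,0,0,0,0]]}}

```text
clock: 3.2
position: [0.6341, -0.2139, 0.1587]
ee_rot: [-2.072, -2.094, -0.274]
contact_force: [-0.2, 0.6, -0.1]
finger_gap: 0.0882
gripper_force: 0.0
```

```bash
cat > st.py <<'E'
from h import *
from scipy.spatial.transform import Rotation as R
def st():
    o=arm.observe(); M=R.from_rotvec(o["ee_rot"]).as_matrix()
    print("t",round(o["clock"],2),"p",np.round(o["position"],4),"ty",np.round(M[:,1],3),"tz",np.round(M[:,2],3),"F",np.round(o["contact_force"],1),"gap",round(o["finger_gap"],4),"g",round(o["gripper_force"],1),"q",np.round(o["joints"],2)); return o,M
E
python3 -c "from st import *; st()"
```

```text
t 3.2 p [ 0.6341 -0.2139  0.1587] ty [1.    0.01  0.002] tz [-0.     0.258 -0.966] F [-0.2  0.6 -0.1] gap 0.0882 g 0.0 q [-0.58  0.77  1.05  0.22  1.48 -0.62]
```

{"method": "play_rows", "body": {"commands": [[1,-0.003,0,-0.1,0,0,0],[1,0,0,-0.1,0,0,0],[1,0,0,-0.1,0,0,0],[1,0,-0.003,-0.08,0,0,0],[1,0,0,-0.032,0,0,0],[1,0,0,0,0,0,0],[-1,0,0,0,0,0,0],[-1,0,0,0,0,0,0],[-1,0,0,0,0,0,0],[-1,0,0,0,0,0,0]], "squeeze": 20}}

```text
clock: 4.2
position: [0.6336, -0.2145, 0.0362]
ee_rot: [-2.07, -2.094, -0.278]
contact_force: [-0.1, -0.6, 0.1]
finger_gap: 0.058
gripper_force: 0.0
```

{"method": "play_rows", "body": {"commands": [[-1,0,0,0,0,0,0],[-1,0,0,0,0,0,0],[-1,0,0,0,0,0,0],[-1,0,0,0,0,0,0]], "squeeze": 50}}

```text
clock: 4.6
position: [0.6334, -0.2144, 0.0355]
ee_rot: [-2.069, -2.093, -0.278]
contact_force: [0.1, -0.9, -0.9]
finger_gap: 0.0263
gripper_force: 0.0
```

```bash
python3 -c "from st import *; st()"
```

```text
t 4.6 p [ 0.6334 -0.2144  0.0355] ty [1.    0.011 0.003] tz [ 0.     0.261 -0.965] F [ 0.1 -0.9 -0.9] gap 0.0263 g 0.0 q [-0.58  0.9   1.14  0.23  1.26 -0.68]
```

{"method": "play_rows", "body": {"commands": [[-1,0,0,0,0,0,0],[-1,0,0,0,0,0,0],[-1,0,0,0,0,0,0],[-1,0,0,0,0,0,0],[-1,0,0,0.03,0,0,0],[-1,0,0,0.06,0,0,0],[-1,0,0,0.06,0,0,0],[-1,0,0,0,0,0,0],[-1,0,0,0,0,0,0]], "squeeze": 50}}

```text
clock: 5.5
position: [0.6333, -0.2144, 0.0808]
ee_rot: [-2.069, -2.094, -0.278]
contact_force: [0.3, 0.4, -3.1]
finger_gap: 0.0185
gripper_force: 50.0
```

```bash
cat > look.py <<'E'
from st import *
def dfit(x0,cams=("scene","top"),save=None):
    ms={}
    for n in cams:
        im=arm.grab_frame(n); r=arm.regions_of(n,"drift")
        if save: cv2.imwrite(f"pics/{save}_{n}.png",im[:,:,::-1])
        print(n,[(round(d["p"],2),int(d["mask"].sum())) for d in r[:2]]); ms[n]=r[0]["mask"].astype(float)
    return ms
E
python3 - <<'E'
from look import *
o,M=st(); ms=dfit(None,save="l1")
for n in ms:
    b=ms[n]; ys,xs=np.nonzero(b); print(n,xs.min(),xs.max(),ys.min(),ys.max())
    p=np.array(o["position"]); R0=proj(n,[p]); print(R0)
E
```

```text
t 5.5 p [ 0.6333 -0.2144  0.0808] ty [1.    0.011 0.003] tz [ 0.     0.26  -0.965] F [ 0.3  0.4 -3.1] gap 0.0185 g 50.0 q [-0.58  0.84  1.12  0.23  1.33 -0.66]
scene [(0.79, 540)]
top [(0.75, 452)]
scene 209 274 257 333
[[235.17092997 305.90147588]]
top 345 409 167 176
[[406.48932653 169.69016358]]
```

{"method": "play_rows", "body": {"commands": [[-1,-0.06,0.053,0,0,0,-0.0048],[-1,-0.06,0.053,0,0,0,-0.0048],[-1,-0.06,0.053,-0.004,0,0,-0.0048],[-1,-0.06,0.053,-0.004,0,0,-0.0048],[-1,-0.06,0.053,-0.004,0,0,-0.0048],[-1,-0.06,0.053,-0.004,0,0,-0.0048],[-1,-0.06,0.053,-0.004,0,0,-0.0048],[-1,-0.057,0.055,-0.003,0,0,-0.0048],[-1,0,0,0,0,0,0],[-1,0,0,0,0,0,0]]}}

```text
clock: 6.7
position: [0.4906, -0.0867, 0.0737]
ee_rot: [-2.199, -1.972, -0.295]
contact_force: [-0.0, -0.8, -2.4]
finger_gap: 0.0183
gripper_force: 50.0
```

```bash
python3 - <<'E'
from look import *
o,M=st(); ms=dfit(None,save="l2")
d=-np.cross(M[:,1],[0,0,1]); d=d if d[1]>0 else -d; d/=np.linalg.norm(d)
g=o["position"]-.005*M[:,2]; org=g-.0243*d; yaw=np.arctan2(d[1],d[0]); print("org",org,"yaw",yaw,"tip",org+.155*d)
F=(.5107,.095,-.112,.009)
out=[]
for n in("scene","top"):
    b=cv2.imread(f"pics/l2_{n}.png"); c=proj(n,[org+.155*d])[0].astype(int); x,y=c[0]-55,c[1]-70
    b=cv2.resize(b,None,fx=4,fy=4,interpolation=3)
    hole=cyl(-38,-38,11.2,11.2,1)+[0,0,.075]
    for q in place(FT+[hole],*F[:3]): cv2.polylines(b,[cv2.convexHull(((proj(n,q)+.5)*4).astype(np.int32))],1,(0,255,0),1)
    for q in place(DR,org[0],org[1],yaw,org[2]): cv2.polylines(b,[cv2.convexHull(((proj(n,q)+.5)*4).astype(np.int32))],1,(255,0,0),1)
    out.append(b[y*4:y*4+560,x*4:x*4+400])
cv2.imwrite("pics/ov3.png",np.hstack(out))
E
```

```text
t 6.7 p [ 0.4906 -0.0867  0.0737] ty [ 0.994 -0.109  0.004] tz [ 0.032  0.259 -0.965] F [-0.  -0.8 -2.4] gap 0.0183 g 50.0 q [-0.53  0.51  1.76  0.29  1.   -0.59]
scene [(0.94, 421)]
top [(0.73, 529)]
org [ 0.48784615 -0.11218766  0.07854392] yaw 1.4617788512770957 tip [0.5047104  0.04189218 0.07854392]
```

View pics/ov3.png

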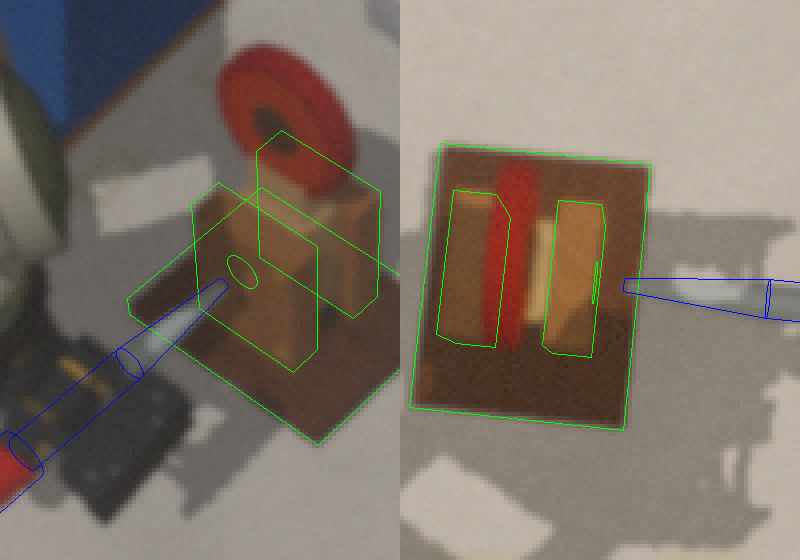

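Overlay matches both the foot and the drift: the tip sits in front of the hole, at about (227,285) in the crop. Starting insertion.

{"method": "play_rows", "body": {"commands": [[-1,0.0015,0.0133,0.003,0,0,0],[-1,0.0015,0.0133,0,0,0,0],[-1,0.0015,0.0133,0,0,0,0],[-1,0.0015,0.0133,0,0,0,0],[-1,0.0015,0.0133,0,0,0,0],[-1,0.0015,0.0133,0,0,0,0],[-1,0.0015,0.0133,0,0,0,0],[-1,0,0,0,0,0,0],[-1,0,0,0,0,0,0]]}}

```text
clock: 7.8
position: [0.4935, -0.0586, 0.0745]
ee_rot: [-2.199, -1.972, -0.295]
contact_force: [-0.2, -0.2, -2.3]
finger_gap: 0.0179
gripper_force: 50.0
```

{"method": "play_rows", "body": {"commands": [[-1,0.0015,0.0133,0,0,0,0],[-1,0.0015,0.0133,0,0,0,0],[-1,0.0015,0.0133,0,0,0,0],[-1,0,0,0,0,0,0]]}}

```text
clock: 8.2
position: [0.4948, -0.0461, 0.0745]
ee_rot: [-2.198, -1.972, -0.295]
contact_force: [0.2, -0.6, -2.8]
finger_gap: 0.0182
gripper_force: 50.0
```

{"method": "play_rows", "body": {"commands": [[-1,0.0015,0.0133,-0.0012,0,0,0],[-1,0.0015,0.0133,-0.0012,0,0,0],[-1,0.0015,0.0133,-0.0012,0,0,0],[-1,0.0015,0.0133,-0.0012,0,0,0],[-1,0.0015,0.0133,-0.0012,0,0,0],[-1,0,0,0,0,0,0]]}}

```text
clock: 8.8
position: [0.4972, -0.0262, 0.0728]
ee_rot: [-2.198, -1.972, -0.295]
contact_force: [1.8, -0.4, -0.9]
finger_gap: 0.0182
gripper_force: 49.9
```

{"method": "play_rows", "body": {"commands": [[-1,0.002,0.0133,-0.0012,0,0,0],[-1,0.002,0.0133,-0.0012,0,0,0],[-1,0.0015,0.0133,-0.0012,0,0,0],[-1,0,0,0,0,0,0]]}}

```text
clock: 9.2
position: [0.4989, -0.0142, 0.0717]
ee_rot: [-2.199, -1.972, -0.296]
contact_force: [2.0, 0.9, 0.5]
finger_gap: 0.0185
gripper_force: 49.8
```

{"method": "play_rows", "body": {"commands": [[-1,0.0015,0.0133,-0.0012,0,0,0],[-1,0.0015,0.0133,-0.0012,0,0,0],[-1,0,0,0,0,0,0]]}}

```text
clock: 9.5
position: [0.4998, -0.0062, 0.071]
ee_rot: [-2.199, -1.972, -0.296]
contact_force: [3.3, 1.7, -0.1]
finger_gap: 0.0182
gripper_force: 49.8
```

```bash
python3 - <<'E'
from look import *
o,M=st()
E=np.array([.5065,.0572,.075]); d=np.array([.1118,.9937,0]); g=o["position"]-.005*M[:,2]; v=g-E; print("along",v@d,"lat x",v@[.9937,-.1118,0],"dz",v[2], "moment",o["moment"])
E
```

```text
t 9.5 p [ 0.4998 -0.0062  0.071 ] ty [ 0.994 -0.109  0.003] tz [ 0.032  0.259 -0.965] F [ 3.3  1.7 -0.1] gap 0.0182 g 49.8 q [-0.37  0.5   1.79  0.32  0.95 -0.46]
along -0.06508488587076275 lat x 0.00044909354390572663 dz 0.0008267510232658343 moment [ 0.14438634 -0.48587001 -0.26914217]
```

{"method": "play_rows", "body": {"commands": [[-1,0.003,0,0,0,0,0],[-1,0.0015,0.0133,-0.0012,0,0,0],[-1,0.0015,0.0133,-0.0006,0,0,0],[-1,0,0,0,0,0,0]]}}

```text
clock: 9.9
position: [0.5015, 0.0018, 0.0704]
ee_rot: [-2.199, -1.972, -0.295]
contact_force: [2.6, 0.7, 0.3]
finger_gap: 0.0186
gripper_force: 49.8
```

```bash
cat > w.py <<'E'
from look import *
o,M=st()
E=np.array([.5065,.0572,.075]); d=np.array([.1118,.9937,0]); g=o["position"]-.005*M[:,2]; v=g-E; print("along",v@d,"lat x",v@[.9937,-.1118,0],"dz",v[2], "moment",o["moment"])
E
python3 w.py
```

```text
t 9.9 p [0.5015 0.0018 0.0704] ty [ 0.994 -0.109  0.003] tz [ 0.032  0.259 -0.965] F [2.6 0.7 0.3] gap 0.0186 g 49.8 q [-0.35  0.5   1.79  0.32  0.94 -0.45]
along -0.05693177435572342 lat x 0.0012486052233509298 dz 0.0002627634062645767 moment [ 0.21942442 -0.40681126 -0.24446366]
```

{"method": "play_rows", "body": {"commands": [[-1,0.0025,0.01,0,0,0,0],[-1,0.0025,0.01,0,0,0,0],[-1,0.001,0.01,0,0,0,0],[-1,0,0,0,0,0,0]]}}

```text
clock: 10.3
position: [0.5032, 0.0108, 0.0704]
ee_rot: [-2.198, -1.972, -0.295]
contact_force: [1.7, 0.3, 1.4]
finger_gap: 0.0182
gripper_force: 49.8
```

```bash
python3 w.py
```

```text
t 10.3 p [0.5032 0.0108 0.0704] ty [ 0.994 -0.109  0.003] tz [ 0.031  0.259 -0.965] F [1.7 0.3 1.4] gap 0.0182 g 49.8 q [-0.34  0.5   1.79  0.32  0.94 -0.43]
along -0.04779435831535256 lat x 0.0019406474104087367 dz 0.00022981300673355354 moment [ 0.19207479 -0.36444751 -0.21721304]
```

{"method": "play_rows", "body": {"commands": [[-1,0.0015,0.01,0,0,0,0],[-1,0.0015,0.01,0,0,0,0],[-1,0.0012,0.01,0,0,0,0],[-1,0,0,0,0,0,0]]}}

```text
clock: 10.7
position: [0.5045, 0.0198, 0.0705]
ee_rot: [-2.198, -1.972, -0.295]
contact_force: [2.0, 0.6, 1.7]
finger_gap: 0.0182
gripper_force: 49.8
```

{"method": "play_rows", "body": {"commands": [[-1,0.0012,0.01,0,0,0,0],[-1,0.0012,0.01,0,0,0,0],[-1,0,0,0,0,0,0]]}}

```text
clock: 11.0
position: [0.5053, 0.0258, 0.0705]
ee_rot: [-2.198, -1.971, -0.295]
contact_force: [2.0, 0.6, 1.1]
finger_gap: 0.0183
gripper_force: 49.8
```

```bash
python3 w.py
```

```text
t 11.0 p [0.5053 0.0258 0.0705] ty [ 0.994 -0.109  0.003] tz [ 0.031  0.259 -0.965] F [2.  0.6 1.1] gap 0.0183 g 49.8 q [-0.31  0.5   1.78  0.33  0.93 -0.4 ]
along -0.03269058744002926 lat x 0.002284505948639128 dz 0.0002794192736126633 moment [ 0.1318191  -0.35085866 -0.15339229]
```

{"method": "play_rows", "body": {"commands": [[-1,0.0012,0.01,0,0,0,0],[-1,0.0012,0.01,0,0,0,0],[-1,0.0012,0.01,0,0,0,0],[-1,0.0012,0.01,0,0,0,0],[-1,0,0,0,0,0,0],[-1,0,0,0,0,0,0]]}}

```text
clock: 11.6
position: [0.5067, 0.0378, 0.0705]
ee_rot: [-2.198, -1.971, -0.296]
contact_force: [2.6, 3.2, 3.4]
finger_gap: 0.0186
gripper_force: 49.7
```

```bash
python3 - <<'E'
exec(open("w.py").read())
out=[]
for n,x,y in(("scene",205,120),("top",215,170)):
    b=arm.grab_frame(n)[:,:,::-1]; out.append(cv2.resize(b[y:y+140,x:x+100],None,fx=4,fy=4,interpolation=3))
cv2.imwrite("pics/l3.png",np.hstack(out))
E
```

```text
t 11.6 p [0.5067 0.0378 0.0705] ty [ 0.994 -0.109  0.003] tz [ 0.031  0.26  -0.965] F [2.6 3.2 3.4] gap 0.0186 g 49.7 q [-0.28  0.5   1.78  0.33  0.93 -0.38]
along -0.020601494918740276 lat x 0.0023555850373470156 dz 0.0003214030591690842 moment [ 0.51696255 -0.35890438 -0.14921313]
```

View pics/l3.png

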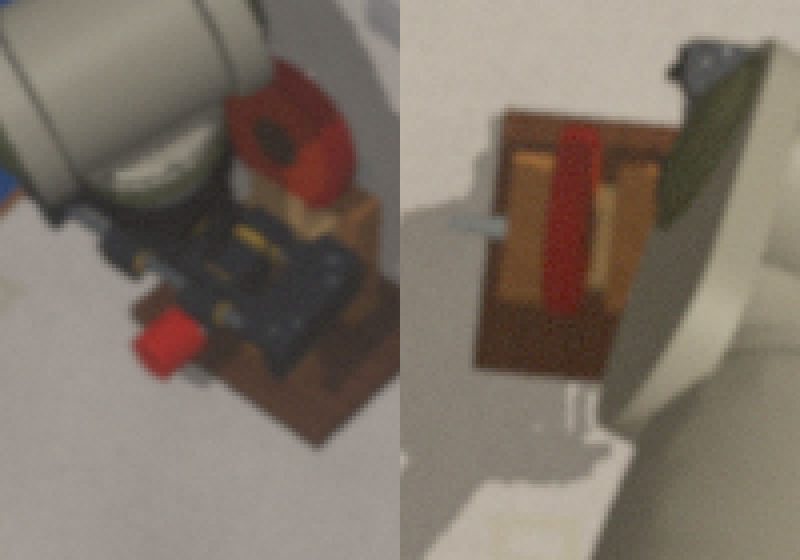

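The tip shows beyond the far cheek at (480,225) in the right crop, and the red head is about 45 mm short of home at (170,342) in the left crop. Releasing and moving round behind the head.

{"method": "play_rows", "body": {"commands": [[0.2,0,0,0,0,0,0],[0.2,0,0,0,0,0,0],[0.2,0,0,0,0,0,0],[0.2,0,0,0,0,0,0],[0.2,0,0,0,0,0,0],[0.2,0,0,0,0,0,0]]}}

```text
clock: 12.3
position: [0.5066, 0.0372, 0.0703]
ee_rot: [-2.199, -1.971, -0.295]
contact_force: [-0.7, 0.1, 0.1]
finger_gap: 0.053
gripper_force: 0.0
```

{"method": "play_rows", "body": {"commands": [[0.2,-0.002,-0.016,0.06,0,0,0],[0.2,-0.002,-0.016,0.06,0,0,0],[0.2,-0.003,-0.028,0.1,0,0,0],[-1,-0.009,-0.08,0,-0.028,0.003,0],[-1,-0.009,-0.08,0,-0.028,0.003,0],[-1,-0.008,-0.06,0,-0.027,0.003,0],[-1,0,0,0,0,0,0],[-1,0,0,0,0,0,0]], "squeeze": 20}}

```text
clock: 13.1
position: [0.4967, -0.0461, 0.1363]
ee_rot: [-2.338, -2.098, -0.008]
contact_force: [-0.0, -0.0, -0.3]
finger_gap: 0.0151
gripper_force: 0.0
```

```bash
python3 - <<'E'
exec(open("w.py").read())
out=[]
for n,x,y in(("scene",205,120),("top",225,170)):
    b=arm.grab_frame(n)[:,:,::-1]; out.append(cv2.resize(b[y:y+140,x:x+100],None,fx=4,fy=4,interpolation=3))
cv2.imwrite("pics/l4.png",np.hstack(out))
E
```

```text
t 13.1 p [ 0.4967 -0.0461  0.1363] ty [ 0.994 -0.108  0.003] tz [ 0.003  0.004 -1.   ] F [-0.  -0.  -0.3] gap 0.0151 g 0.0 q [-0.33  0.38  1.73  0.01  1.03 -0.22]
along -0.10380004391340633 lat x 0.001823314260678163 dz 0.06627893049635335 moment [-0.09093893 -0.06459749 -0.02681311]
```

View pics/l4.png

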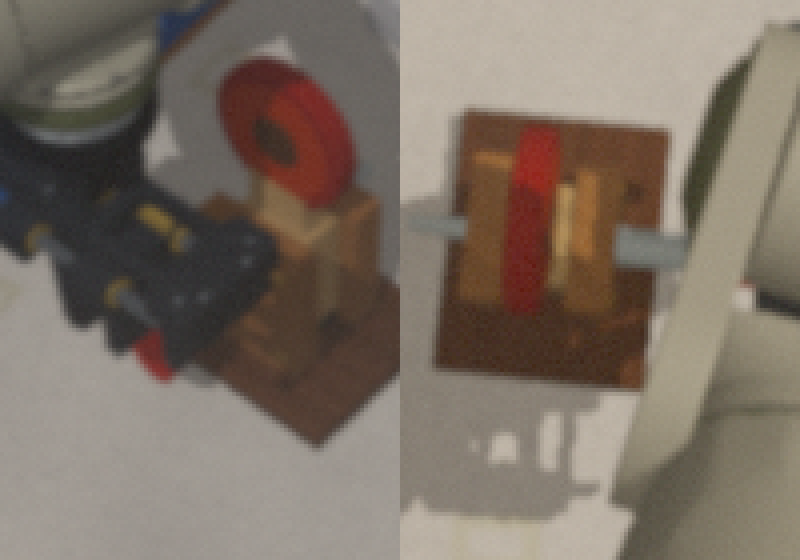

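The drift has stayed in the hole. Lowering the closed fingers behind the head.

{"method": "play_rows", "body": {"commands": [[-1,-0.005,-0.04,0,0,0,0],[-1,0,0,-0.06,0,0,0],[-1,0,0,-0.06,0,0,0],[-1,0,0,-0.06,0,0,0],[-1,0,0,-0.04,0,0,0],[-1,0,0,0,0,0,0],[-1,0,0,0,0,0,0]]}}

```text
clock: 13.9
position: [0.4955, -0.059, 0.0708]
ee_rot: [2.338, 2.097, 0.006]
contact_force: [-0.6, -0.2, 0.6]
finger_gap: 0.0002
gripper_force: 0.0
```

{"method": "play_rows", "body": {"commands": [[-1,0.0015,0.0133,0,0,0,0],[-1,0.0015,0.0133,0,0,0,0],[-1,0.0015,0.0133,0,0,0,0],[-1,0.0015,0.0133,0,0,0,0],[-1,0.0015,0.0133,0,0,0,0],[-1,0,0,0,0,0,0]]}}

```text
clock: 14.5
position: [0.4976, -0.0383, 0.0704]
ee_rot: [2.337, 2.098, 0.005]
contact_force: [-0.7, -0.9, 0.7]
finger_gap: 0.0005
gripper_force: 0.0
```

{"method": "play_rows", "body": {"commands": [[-1,0.0015,0.0133,0,0,0,0],[-1,0.0015,0.0133,0,0,0,0],[-1,0.0015,0.0133,0,0,0,0],[-1,0,0,0,0,0,0]]}}

```text
clock: 14.9
position: [0.4989, -0.0264, 0.0704]
ee_rot: [2.337, 2.097, 0.005]
contact_force: [0.7, -0.5, 1.0]
finger_gap: 0.0006
gripper_force: 0.0
```

```bash
python3 w.py
```

```text
t 14.9 p [ 0.4989 -0.0264  0.0704] ty [ 0.994 -0.108  0.003] tz [ 0.004  0.001 -1.   ] F [ 0.7 -0.5  1. ] gap 0.0006 g 0.0 q [-0.29  0.49  1.78  0.    0.87 -0.18]
along -0.08397291424672904 lat x 0.0018116064334954417 dz 0.00042783534888381214 moment [-0.03729988 -0.0763891  -0.01224165]
```

{"method": "play_rows", "body": {"commands": [[-1,0.0012,0.01,0,0,0,0],[-1,0.0012,0.01,0,0,0,0],[-1,0.0012,0.01,0,0,0,0],[-1,0.0012,0.01,0,0,0,0],[-1,0,0,0,0,0,0]]}}

```text
clock: 15.4
position: [0.5003, -0.0143, 0.0703]
ee_rot: [2.338, 2.098, 0.006]
contact_force: [0.1, -0.3, 1.1]
finger_gap: 0.0007
gripper_force: 0.2
```

{"method": "play_rows", "body": {"commands": [[-1,0.0012,0.01,0,0,0,0],[-1,0.0012,0.01,0,0,0,0],[-1,0.0012,0.01,0,0,0,0],[-1,0,0,0,0,0,0]]}}

```text
clock: 15.8
position: [0.5013, -0.0052, 0.0703]
ee_rot: [2.337, 2.098, 0.005]
contact_force: [0.1, -0.1, 0.2]
finger_gap: 0.0003
gripper_force: 0.0
```

```bash
python3 - <<'E'
exec(open("w.py").read())
out=[]
for n,x,y in(("scene",205,120),("top",205,170)):
    b=arm.grab_frame(n)[:,:,::-1]; out.append(cv2.resize(b[y:y+140,x:x+100],None,fx=4,fy=4,interpolation=3))
cv2.imwrite("pics/l5.png",np.hstack(out))
E
```

```text
t 15.8 p [ 0.5013 -0.0052  0.0703] ty [ 0.994 -0.108  0.003] tz [ 0.003  0.002 -1.   ] F [ 0.1 -0.1  0.2] gap 0.0003 g 0.0 q [-0.25  0.49  1.78  0.    0.87 -0.14]
along -0.06263904525959983 lat x 0.001780506587123686 dz 0.00029220518233182 moment [-0.01506094 -0.09667334  0.00976874]
```

View pics/l5.png

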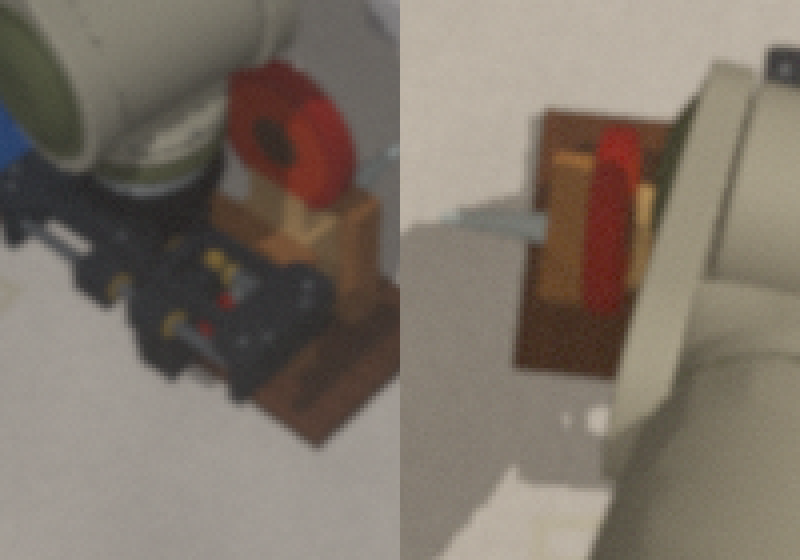

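The tip has gone further through, at (385,160) in the left crop, and the red head shows just behind the fingers' front, so it is sliding in with little resistance. Continuing.

{"method": "play_rows", "body": {"commands": [[-1,0.0012,0.01,0,0,0,0],[-1,0.0012,0.01,0,0,0,0],[-1,0.0012,0.01,0,0,0,0],[-1,0.0012,0.01,0,0,0,0],[-1,0.0012,0.01,0,0,0,0],[-1,0,0,0,0,0,0]]}}

```text
clock: 16.5
position: [0.5032, 0.0097, 0.0704]
ee_rot: [2.337, 2.098, 0.006]
contact_force: [-0.9, 1.3, -0.3]
finger_gap: 0.0004
gripper_force: 0.1
```

{"method": "play_rows", "body": {"commands": [[-1,0.0006,0.005,0,0,0,0],[-1,0.0006,0.005,0,0,0,0],[-1,0,0,0,0,0,0]]}}

```text
clock: 16.8
position: [0.5036, 0.0123, 0.0704]
ee_rot: [2.337, 2.097, 0.005]
contact_force: [0.1, -1.5, 0.7]
finger_gap: 0.0004
gripper_force: 1.0
```

{"method": "play_rows", "body": {"commands": [[-1,0.0004,0.0033,0,0,0,0],[-1,0.0004,0.0033,0,0,0,0],[-1,0,0,0,0,0,0]]}}

```text
clock: 17.1
position: [0.5038, 0.0142, 0.0704]
ee_rot: [2.337, 2.097, 0.005]
contact_force: [1.7, -2.9, -0.8]
finger_gap: 0.0002
gripper_force: 1.3
```

{"method": "play_rows", "body": {"commands": [[-1,0.0004,0.0033,0,0,0,0],[-1,0.0004,0.0033,0,0,0,0],[-1,0,0,0,0,0,0]]}}

```text
clock: 17.4
position: [0.5039, 0.0145, 0.0704]
ee_rot: [2.336, 2.096, 0.002]
contact_force: [-2.6, -16.1, 0.5]
finger_gap: 0.0004
gripper_force: 8.1
```

{"method": "play_rows", "body": {"commands": [[-1,0.0004,0.0033,0,0,0,0],[-1,0,0,0,0,0,0]]}}

```text
clock: 17.6
position: [0.5039, 0.0145, 0.0704]
ee_rot: [2.335, 2.096, -0.0]
contact_force: [-4.2, -23.2, 1.3]
finger_gap: 0.0005
gripper_force: 11.6
```

{"method": "play_rows", "body": {"commands": [[-1,0.0001,0.001,0,0,0,0],[-1,0,0,0,0,0,0],[-1,0,0,0,0,0,0],[-1,0,0,0,0,0,0],[-1,0,0,0,0,0,0],[-1,0,0,0,0,0,0],[-1,0,0,0,0,0,0],[-1,0,0,0,0,0,0],[-1,0,0,0,0,0,0],[-1,0,0,0,0,0,0]]}}

```text
clock: 18.6
position: [0.504, 0.0146, 0.0705]
ee_rot: [2.335, 2.095, -0.001]
contact_force: [-5.2, -23.8, 1.5]
finger_gap: 0.0007
gripper_force: 12.5
```

```bash
python3 w.py
```

```text
t 18.6 p [0.504  0.0146 0.0705] ty [ 0.994 -0.108  0.003] tz [ 0.002 -0.003 -1.   ] F [ -5.2 -23.8   1.5] gap 0.0007 g 12.5 q [-0.2   0.49  1.77 -0.    0.88 -0.09]
along -0.042625100013948376 lat x 0.002243298479032843 dz 0.0004723669505069389 moment [-3.60621349  0.60841372 -0.21286256]
```

{"method": "play_rows", "body": {"commands": [[-1,0,0.0006,0,0,0,0],[-1,0,0,0,0,0,0],[-1,0,0,0,0,0,0],[-1,0,0,0,0,0,0],[-1,0,0,0,0,0,0],[-1,0,0,0,0,0,0],[-1,0,0,0,0,0,0],[-1,0,0,0,0,0,0]]}}

```text
clock: 19.4
position: [0.5039, 0.0146, 0.0705]
ee_rot: [2.335, 2.095, -0.001]
contact_force: [-5.0, -25.6, 1.4]
finger_gap: 0.0003
gripper_force: 13.2
```

{"method": "play_rows", "body": {"commands": [[-1,-0.0015,-0.0133,0,0,0,0],[-1,-0.004,-0.04,0,0,0,0],[-1,-0.006,-0.06,0,0,0,0],[-1,-0.01,-0.1,0.1,0,0,0],[-1,-0.01,-0.1,0.13,0,0,0],[-1,-0.01,-0.13,0.1,0,0,0],[-1,0,-0.13,0.1,0,0,0],[-1,0,-0.13,0,0,0,0],[-1,0,-0.13,0,0,0,0],[-1,0,0,0,0,0,0]]}}

```text
clock: 20.4
position: [0.4911, -0.2361, 0.1991]
ee_rot: [2.341, 2.092, 0.005]
contact_force: [-0.4, 0.2, -0.0]
finger_gap: 0.0005
gripper_force: 0.0
```

```bash
python3 - <<'E'
from look import *
st()
F=(.5107,.095,-.112); d=np.array([.1118,.9937,0]); E=np.array([.5065,.0572,.075])
out=[]
for n,x,y in(("scene",205,120),("top",205,170)):
    b=arm.grab_frame(n)[:,:,::-1]; b=cv2.resize(b,None,fx=4,fy=4,interpolation=3)
    raw=b.copy()
    for q in place(DR[:1],E[0],E[1],np.pi/2-.112,.075): cv2.polylines(b,[cv2.convexHull(((proj(n,q)+.5)*4).astype(np.int32))],1,(0,255,0),1)
    for q in place(UP(.002)[:1],*F): cv2.polylines(b,[cv2.convexHull(((proj(n,q)+.5)*4).astype(np.int32))],1,(255,255,0),1)
    tip=E+.155*d; cv2.circle(b,tuple(((proj(n,[tip])[0]+.5)*4).astype(int)),4,(0,255,0),1)
    out.append(b[y*4:y*4+560,x*4:x*4+400])
cv2.imwrite("pics/l6.png",np.hstack(out))
E
```

```text
t 20.4 p [ 0.4911 -0.2361  0.1991] ty [ 0.994 -0.112  0.004] tz [ 0.004  0.001 -1.   ] F [-0.4  0.2 -0. ] gap 0.0005 g 0.0 q [-0.66  0.4   1.52  0.    1.22 -0.55]
```

View pics/l6.png

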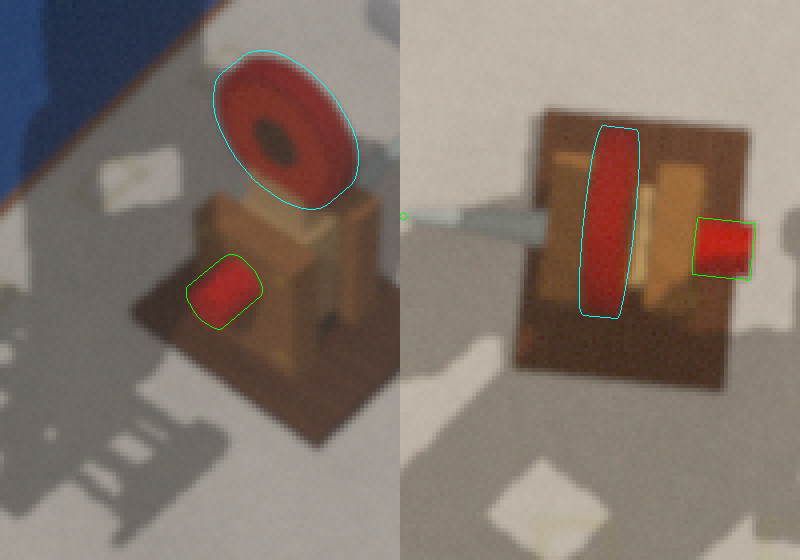

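The head sits on the cheek right where the home outline is, around (225,292) in the left crop, and the tip is well through. One numeric check of the seating follows.

```bash
python3 - <<'E'
from look import *
E=np.array([.5065,.0572,.075]); d=np.array([.1118,.9937,0])
ms={}
for n,(x,y,X,Y) in dict(scene=(248,178,278,206),top=(374,220,396,244)).items():
    hsv=cv2.cvtColor(np.ascontiguousarray(arm.grab_frame(n)),cv2.COLOR_RGB2HSV); m=np.zeros((420,560))
    m[y:Y,x:X]=((hsv[y:Y,x:X,1]>185)&((hsv[y:Y,x:X,0]<6)|(hsv[y:Y,x:X,0]>172))); ms[n]=m; print(n,m.sum(),render(n,place(DR[:1],E[0],E[1],1.459,.075)).sum())
mk=lambda p:place(DR[:1],*(E+p[0]*d+[p[1],0,0])[:2],1.459,.075+p[2])
for w in("both","scene","top"):
    print(w,fit({k:v for k,v in ms.items() if w in("both",k)},mk,[0,0,0],[.004,.003,.003]))
E=E+.155*d
dr={n:arm.regions_of(n,"drift") for n in("scene","top")}
for n in dr: print(n,[(round(r["p"],2),np.round(r["box"])) for r in dr[n][:2]],proj(n,[E]))
E
```

```text
scene 76.0 235.01960784313724
top 18.0 215.20784313725488
both (array([ 0.00463091,  0.00117781, -0.00535741]), np.float64(10.985982469257753))
scene (array([ 0.00186504, -0.00161601,  0.00187737]), np.float64(1.201037352771117))
top (array([ 20.00556283,  30.18049812, -55.67806466]), np.float64(0.16911339872229847))
scene [(0.86, array([251., 153., 310., 201.]))] [[308.57546316 151.66538924]]
top [(0.56, array([206., 221., 294., 239.]))] [[205.35125777 223.55464397]]
```

```bash
python3 - <<'E'
from look import *
E=np.array([.5065,.0572,.075]); d=np.array([.1118,.9937,0])
ms={}
for n,(x,y,X,Y) in dict(scene=(246,178,276,206),top=(370,218,402,246)).items():
    im=arm.grab_frame(n).astype(int); q=(im[...,0]-im[...,1])/(im[...,0]+1.)
    m=np.zeros((420,560)); m[y:Y,x:X]=q[y:Y,x:X]>.58; ms[n]=m; print(n,m.sum(),render(n,place(DR[:1],E[0],E[1],1.459,.075)).sum())
mk=lambda p:place(DR[:1],*(E+p[0]*d+[p[1],0,0])[:2],1.459,.075+p[2])
for w in("both","scene","top"):
    print(w,fit({k:v for k,v in ms.items() if w in("both",k)},mk,[0,0,0],[.004,.003,.003]))
E
```

```text
scene 176.0 235.01960784313724
top 60.0 215.20784313725488
both (array([-0.0002595 ,  0.00069909,  0.00042869]), np.float64(3.359157412814918))
scene (array([-0.0013619 ,  0.00090136,  0.0008982 ]), np.float64(0.07768739040656943))
top (array([ 20.00556283,  30.18049812, -55.67806466]), np.float64(0.3551176220544765))
```

```bash
python3 -c "
from bench import arm
print(arm.close_job())"
```

```text
the job is handed in; nothing more can be done
None
```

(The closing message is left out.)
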